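# Clear the vanity box lid and hold it open for repair

### The arm

A 6-joint arm with a two-finger parallel gripper is mounted at the origin on the work surface. World frame = base frame: x ahead of the robot, y to its left, z up, the work surface at z = 0. Lengths are in m, angles in rad, forces in N, time in s.
With the tool pointing down it reaches from about 0.375 to 0.975 m from the base axis. Payload 3.8 kg.
Tool frame: the origin (TCP) lies at the centre of the arm's flange, where the gripper is bolted on; the fingertips stand 173 mm ahead of it and the grasp point (between the pads) lies 155 mm ahead of it (bot.tip_reach is the distance from the TCP to the fingertips, in m); z points along the fingers, y is the line along which they close (so a half turn about z gives the same grasp; the last joint's range is limited). The gripper opens to 85 mm and grips with 20 to 120 N. Pads are 22 mm wide; open, the fingers measure 114 mm over their backs; the gripper's body (76 mm by 85 mm) begins 54 mm behind the grasp point. The pads swing forward as they close: fully open they stand 13 mm farther back than shut.
Start: joints at [1.221, 0.264, 1.604, -0, 1.274, -0.037], TCP at [0.208, 0.642, 0.405] pointing down, gripper open.
Joint ranges: [-2.63, 2.63], [-0.94, 2.18], [0.31, 2.57], [-1.31, 4.45], [0, 2.66], [-2.55, 2.55]. Speed limits (rad/s): [2.57, 2.57, 3.14, 3.14, 3.14, 3.14].

### API

Orientations are given as a rotation vector (axis times angle).
In Python, from workcell import bot gives the robot as it stands.
- The arm moves only by the tool drive_tool, never from a script. Its arguments are lists of equal length, an entry for each row: "claw": the finger opening in mm, from 0 to 85.4; "slide": the shift along the world's x, y, z each as a share of 0.5 m, from -1 to 1, a list of three; "yaw": the turn about the world's z as a share of 180 degrees, from -1 to 1. A call has 1 to 8 rows; each row is the pose to reach, as a shift and turn from the pose commanded when the call began, turning the shorter way round; what a row does not reach only later rows make up. A row lasts 1/12 s, in which the tool goes at most 41.7 mm and 7.16 degrees, less where a joint would pass 70% of its speed; a pose out of reach is approached as far as the arm can. A call with a number of a shift or a turn outside -1 to 1 is refused whole. A call with a gripper value outside its range is refused whole. The fingers move at their own pace and stop on an object; "newtons" is the grip in N (left out, the last holds). Time passes only in rows, so rows that repeat a pose let the fingers close. It gives the time, the measured TCP pose, the force, the opening and the grip force at its end, in the units of the state.
- bot.read_state(): the state, without advancing time (a new reading comes with each control period).
- bot.read_camera(name): name is "scene" or "side" or "wrist"; returns a dict with "color" (420x560x3 uint8, red, green, blue), "depth" (420x560 float32, m along the optical axis (not along the pixel's ray), 0 where there is no reading), "mtx" (3x3 intrinsics, pixels), "eye" and "rotation" of the camera in the world. Camera axes: x right, y up, looking along -z (the intrinsics and any distortion apply to the point x, -y, -z); pixel columns grow to the right and rows downward; lengths in m; the calibration is good to about 2 mm. A picture is of the moment at which its call begins.
- bot.finish_job(): hands the job in; it is judged then, once.
The state is a dict: "time": time; "q": joint angles; "joint_vel": joint speeds; "joint_torque": joint torques, N m; "tool_pos": TCP position; "tcp_rot": TCP orientation; "wrist_force": force on the tool from outside, world axes, zero at the start; "torque": the same for the moment, N m; "width": opening from 0.0 (shut) to 1.0 (fully open); "grip_force": force on a finger pad.
Only numpy, scipy, OpenCV 4.12 (cv2) and the standard library are available. Lean on these libraries where they do the work, as an engineer would, in place of code of your own. Each camera call takes 0.05 s, during which the arm holds its last target. There are 200 camera calls.

### The job

The lid of the vanity box springs shut, and I want to fit a new stay to it. Take the white and the amber canister off the lid and stand them on the low shelf beside the green one, making one neat straight row along the middle of the shelf with gaps of no more than about 25 mm between neighbours (any order); set them down upright without dropping them, and leave the green canister and everything else on the counter where it is. Then raise the lid (it has a brass handle at the front) to 50 degrees from closed and keep holding it there: finish with the gripper still holding the lid open, do not let go.

Things in the scene. Friction and masses are not known exactly. Their poses are not given: they have to be found in the camera images.
- white_canister: Frosted white glass canister with a flat cap: upright cylinder, 50 mm diameter, 75 mm tall (cap included, same diameter), 0.13 to 0.25 kg. Origin at the centre of its underside, z up. Starts standing on the closed lid.
- amber_canister: Amber-brown glass canister with a flat cap: upright cylinder, 50 mm diameter, 75 mm tall (cap included, same diameter), 0.13 to 0.25 kg. Origin at the centre of its underside, z up. Starts standing on the closed lid.
- green_canister: Green glass canister with a flat cap: upright cylinder, 50 mm diameter, 75 mm tall (cap included, same diameter), 0.13 to 0.25 kg. Origin at the centre of its underside, z up. Already stands on the middle line of the shelf, anywhere from 85 mm left to 85 mm right of its centre; it stays there.
- shelf: Low grey shelf fixed on the counter, left or right (the box on the other side): one board 110 mm deep (its x), 300 mm long (its y) on two end panels, top face 50 mm above the counter. Origin on the counter under the board's centre; x points away from the robot; the row runs along y through x = 0.
- vanity_box: White box fixed on the counter, 180 mm deep (its x), 240 mm wide (its y), 85 mm high, with a dark wood lid 8 mm thick on its rim (top face of the closed lid 93 mm above the counter). Origin on the counter under the box's centre; x points away from the robot. The lid is hinged along the far (+x) top rim.
- lid_hinge (a point): Middle of the lid's hinge line, at the box's far top rim, 85 mm above the counter; the hinge line is the box's y axis direction.
- lid_grip (a point): Centre of the brass handle: round bar 36 mm long, 16 mm diameter, parallel to the hinge, on a 14 mm wide stalk at the middle of the lid's front edge, 30 mm ahead of the edge. 215 mm from the hinge line, 89 mm above the counter when closed (4 mm above hinge level); moves with the lid. Pinched by its end faces from above, it turns between the pads, so the tool can stay pointing down.
- lid (a joint): Lid angle in rad: 0 closed, growing as the front edge rises; 50 degrees = 0.873; stops at 1.7. A spring and its weight (0.25 kg) pull it shut from every angle; holding it takes about 2 to 3 N at the handle.
- hair_clip: Red plastic hair clip, 75 x 48 x 23 mm, lying towards the back of the counter. Leave alone. Origin under its spine.
- tongue_scraper: Steel U-shaped tongue scraper, 113 x 46 x 6 mm, lying near the robot. Leave alone. Origin in the middle of its underside.
- trinket_box: Round blue ceramic trinket box, 80 mm diameter, 65 mm tall, on the right. Leave alone. Origin under its centre.
- soap_bottle: Terracotta-coloured soap bottle, 60 mm diameter, 150 mm tall, on the left. Leave alone. Origin under its centre.
- tumbler: White ceramic tumbler, 72 mm diameter, 100 mm tall, on the left. Leave alone. Origin under its centre.
Not all that is in view belongs to the job. Of the things that look like the amber_canister, the middle-sized one is meant. What is shaped like the white_canister but blue is not meant.

How it is judged:
On the way, in this order (a step that is already met when the one before it is completed fails the run):
1. the three canisters stand released in one row on the shelf, the lid still closed (x of white_canister in the frame of shelf between -0.015 and 0.015 m and z of white_canister in the frame of shelf between 0.042 and 0.058 m and angle between each of white_canister, amber_canister's own z axis and vertical below 0.1 rad and linear speed of each of white_canister, amber_canister below 0.03 m/s and contact force between the fingers and white_canister below 0.1 N and contact force between each of white_canister, amber_canister and vanity_box below 0.1 N and x of amber_canister in the frame of shelf between -0.015 and 0.015 m and z of amber_canister in the frame of shelf between 0.042 and 0.058 m and contact force between the fingers and amber_canister below 0.1 N and ((horizontal distance between white_canister and amber_canister below 0.083 m and horizontal distance between white_canister and green_canister below 0.083 m) or (horizontal distance between amber_canister and white_canister below 0.083 m and horizontal distance between amber_canister and green_canister below 0.083 m) or (horizontal distance between green_canister and white_canister below 0.083 m and horizontal distance between green_canister and amber_canister below 0.083 m)) and value of joint lid below 0.06 rad), for 0.3 s.
2. the lid is raised past 20 degrees by the gripper (value of joint lid above 0.35 rad and contact force between the fingers and vanity_box above 0.3 N), for 0.1 s.
At the end, for the whole second after the job is handed in: Fingers still hold the lid (over 0.5 N), at rest at 50 +/- 8 degrees, no canister touching box. White and amber stand upright, at rest, released on the shelf within 15 mm of its middle line; neighbouring centres in the row under 83 mm apart; green moved under 20 mm (x of white_canister in the frame of shelf between -0.015 and 0.015 m and z of white_canister in the frame of shelf between 0.042 and 0.058 m and angle between each of white_canister, amber_canister, green_canister's own z axis and vertical below 0.1 rad and linear speed of each of white_canister, amber_canister below 0.03 m/s and contact force between the fingers and white_canister below 0.1 N and contact force between each of white_canister, amber_canister, green_canister and vanity_box below 0.1 N and x of amber_canister in the frame of shelf between -0.015 and 0.015 m and z of amber_canister in the frame of shelf between 0.042 and 0.058 m and contact force between the fingers and amber_canister below 0.1 N and ((horizontal distance between white_canister and amber_canister below 0.083 m and horizontal distance between white_canister and green_canister below 0.083 m) or (horizontal distance between amber_canister and white_canister below 0.083 m and horizontal distance between amber_canister and green_canister below 0.083 m) or (horizontal distance between green_canister and white_canister below 0.083 m and horizontal distance between green_canister and amber_canister below 0.083 m)) and value of joint lid between 0.733 and 1.012 rad and velocity of joint lid between -0.08 and 0.08 rad/s and contact force between the fingers and vanity_box above 0.5 N and distance of green_canister from where it was at the start of the episode below 0.02 m); the arm keeps its last pose, push and grip.
It fails at once if the white or amber canister is tilted by more than 25 degrees (angle between any of white_canister, amber_canister's own z axis and vertical above 0.44 rad).
It fails at once if the white or amber canister is dropped (falls free faster than 0.6 m/s) ((linear speed of white_canister above 0.6 m/s and contact force between the fingers and white_canister below 0.05 N) or (linear speed of amber_canister above 0.6 m/s and contact force between the fingers and amber_canister below 0.05 N)).
It fails at once if the green canister is pushed more than 20 mm or tipped (distance of green_canister from where it was at the start of the episode above 0.02 m or angle between green_canister's own z axis and vertical above 0.44 rad).
It fails at once if a bystander (hair clip, tongue scraper, trinket box, soap bottle, tumbler) is moved more than 30 mm (distance of any of hair_clip, tongue_scraper, trinket_box, soap_bottle, tumbler from where it was at the start of the episode above 0.03 m).
It also fails if it takes over 69 s, if anything falls off the work surface, if the arm or the gripper's body presses on something with over 40 N, if the wrist force passes 120 N, or if a joint passes its speed limit or range.

## Working session

There is one attempt and no reset: what is moved stays moved. The work goes in short steps, Python scripts to look and compute and a tool call to move; the robot and the scene stay as the last step left them, time stands still between calls to the robot, and variables do not carry over. Pictures are saved under pics/ and viewed, at most 10 in all, crops included, and the job is handed in when it is done.

Besides the shell and the picture viewer there is one more tool, called after ">>>" as name(argument=value, ...), one argument or row to a line, values as JSON. drive_tool: Moves the arm, as the interface text tells. Shift numbers are shares of 0.5 m and turn numbers shares of 180 degrees, none past 1 either way. Its arguments: {"type":"object","properties":{"claw":{"type":"array","items":{"type":"number"}},"slide":{"type":"array","items":{"type":"array","items":{"type":"number"}}},"yaw":{"type":"array","items":{"type":"number"}},"newtons":{"type":"number"}},"required":["claw","slide","yaw"]}

```bash
mkdir -p pics; cat > h.py <<'E'
import numpy as np, cv2
from workcell import bot
def world(c,u,v,d=None):
    d=c["depth"][int(round(v)),int(round(u))] if d is None else d
    K=np.array(c["mtx"]); p=np.array([(u-K[0,2])/K[0,0],(v-K[1,2])/K[1,1],1])*d
    return np.array(c["rotation"])@(p*[1,-1,-1])+np.array(c["eye"])
def cloud(c):
    K=np.array(c["mtx"]);d=c["depth"];v,u=np.mgrid[:d.shape[0],:d.shape[1]]
    p=np.stack([(u-K[0,2])/K[0,0]*d,-(v-K[1,2])/K[1,1]*d,-d],-1)
    w=p@np.array(c["rotation"]).T+np.array(c["eye"]); w[d==0]=np.nan
    return w
def save(n,img): cv2.imwrite(f"pics/{n}.png",img[...,::-1])
E
python3 - <<'E'
from h import *
import pickle
print(bot.read_state())
cs={n:bot.read_camera(n) for n in("scene","side")}
pickle.dump(cs,open("c0.pkl","wb"))
for n in cs: save(n,cs[n]["color"]); print(n,cs[n]["eye"],cs[n]["mtx"])
E
```

```text
{'time': 0.0, 'q': array([ 1.22111483e+00,  2.64759649e-01,  1.60538546e+00, -1.54114934e-05,
        1.27370363e+00, -3.69245625e-02]), 'joint_vel': array([ 0.00085574,  0.00139141, -0.00097394,  0.00196958, -0.00121679,
        0.00082573]), 'joint_torque': array([-4.12355257e-04, -5.15115380e+01, -3.67317903e+01,  3.90937203e-05,
        1.32040426e-02, -1.26519527e-05]), 'tool_pos': array([0.20758691, 0.64192198, 0.40335103]), 'tcp_rot': array([-0.48920502, -3.10284364,  0.00348182]), 'wrist_force': array([ 0.99733835,  0.47271478, -1.13697783]), 'torque': array([ 0.02517957, -0.02534598,  0.04774949]), 'grip_force': 0.0, 'width': 0.9985255580371274}
scene [ 1.72517291 -0.16259728  0.81534876] [[520.70969777   0.         284.83751023]
 [  0.         520.70969777 209.29874844]
 [  0.           0.           1.        ]]
side [-0.05930437 -0.86425833  0.96838752] [[454.78453896   0.         280.6023727 ]
 [  0.         454.78453896 216.77612531]
 [  0.           0.           1.        ]]
```

View pics/scene.png

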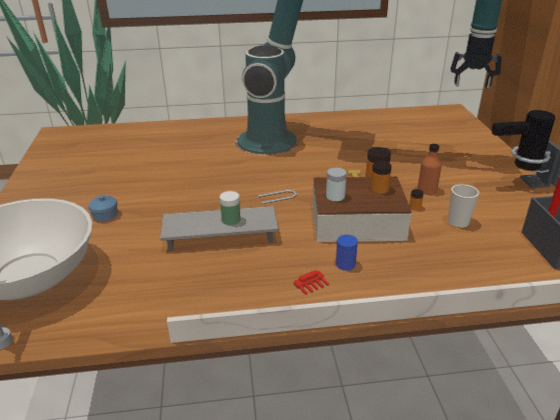

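View pics/side.png

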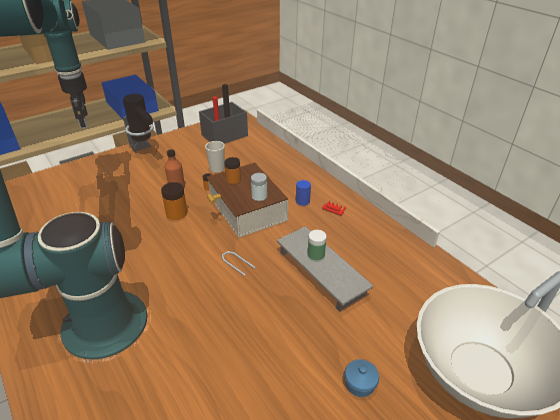

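The side view shows the box at (248,197) with the white canister at (259,187) and the amber at (232,170) on its lid. The shelf is at (325,265), the green canister at (317,245), and the handle near (213,200).

Amber look-alikes in the side view:
- (174,201): large, on the counter.
- (207,182): small, on the counter.
- (232,170): middle-sized, on the lid. I choose this one.

White look-alikes are the blue one at (303,193), which I rule out, and the tumbler at (216,157). I choose (259,187).

```bash
cat > m.py <<'E'
from h import *
import pickle
cs=pickle.load(open("c0.pkl","rb"))
img=cs["side"]["color"]; save("crop",cv2.resize(img[135:315,150:390],None,fx=3.2,fy=3.2,interpolation=cv2.INTER_CUBIC))
W={n:cloud(cs[n]) for n in cs}
def circ(P,r=.025):
    from scipy.optimize import least_squares
    return least_squares(lambda c:np.hypot(*(P-c).T)-r,P.mean(0),loss="soft_l1",f_scale=.002).x
seeds={"white":("side",259,180),"amber":("side",232,163),"green":("side",317,238)}
top={}
for k,(n,u,v) in seeds.items():
    s=W[n][v,u]; print(k,"seed",s.round(3))
    zt={"white":.168,"amber":.168,"green":.125}[k]
    for m in W:
        w=W[m].reshape(-1,3); near=np.hypot(*(w[:,:2]-s[:2]).T)<.045
        t=w[near&(abs(w[:,2]-zt)<.006)]
        b=w[near&(w[:,2]>zt-.06)&(w[:,2]<zt-.006)]
        r=cv2.minEnclosingCircle(t[:,:2].astype(np.float32)) if len(t) else None
        print("  ",m,len(t),"topz",np.median(t[:,2]).round(4) if len(t) else None,"enc",np.round(r[0],4) if r else None,r and round(r[1],4),"sidefit",circ(b[:,:2]).round(4) if len(b)>10 else None,len(b))
def rect(name,z,ctr,R):
    for m in W:
        w=W[m].reshape(-1,3); s=w[(abs(w[:,2]-z)<.004)&(np.hypot(*(w[:,:2]-ctr).T)<R)]
        (c,sz,a)=cv2.minAreaRect(s[:,:2].astype(np.float32)); print(name,m,len(s),"z",np.median(s[:,2]).round(4),"c",np.round(c,4),"size",np.round(sz,4),"ang",round(a,2))
wl=W["side"][180,259]
rect("lid",.093,W["side"][190,240][:2],.17)
rect("shelf",.05,W["side"][258,315][:2],.2)
E
python3 m.py
```

```text
Traceback (most recent call last):
  File "m.py", line 5, in <module>
    W={n:cloud(cs[n]) for n in cs}
         ~~~~~^^^^^^^
  File "h.py", line 10, in cloud
    w=p@np.array(c["rotation"]).T+np.array(c["eye"]); w[d==0]=np.nan
      ~~~~~~~~~~~~~~~~~~~~~~~~~~~^~~~~~~~~~~~~~~~~~~
ValueError: operands could not be broadcast together with shapes (420,560) (3,)
```

View pics/crop.png

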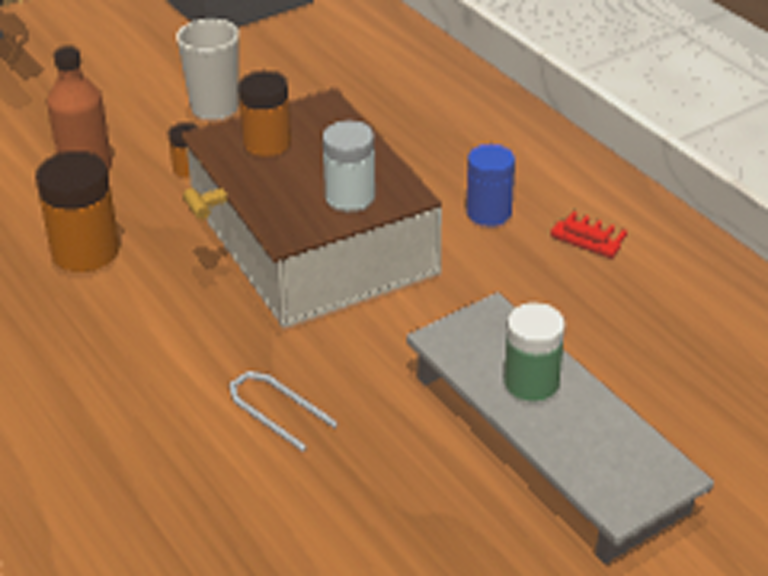

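The crop confirms the choice. The amber canister on the lid is at crop (265,115), between the large one at (77,212) and the small one at (183,150). The white is at (349,165), the handle at (205,200), and the green on the shelf at (534,350). The `rotation` entry is a rotation vector, so I'll fix that in the helper.

```bash
sed -i 's/np.array(c\["rotation"\])/Rm(c)/g; 2a from scipy.spatial.transform import Rotation\ndef Rm(c):\n    r=np.array(c["rotation"]); return Rotation.from_rotvec(r).as_matrix() if r.size==3 else r' h.py
cat >> m.py <<'E'
for m,(u,v) in {"side":(214,198),"scene":(355,174)}.items():
    c=cs[m]["color"].astype(int); w=W[m]
    msk=(c[...,0]>130)&(c[...,2]<c[...,0]*.5)&(c[...,1]>.6*c[...,0])&(w[...,2]>.07)&(w[...,2]<.11); msk&=(abs(np.arange(420)-v)<18)[:,None]&(abs(np.arange(560)-u)<18)[None]
    p=w[msk]; print("brass",m,len(p),p.min(0).round(3) if len(p) else 0,p.max(0).round(3) if len(p) else 0, np.median(p,0))
E
python3 m.py; python3 -c "
from h import *;import pickle;print(pickle.load(open('c0.pkl','rb'))['side']['rotation'])"
```

```text
white seed [0.558 0.114 0.164]
   scene 171 topz 0.1672 enc [0.5675 0.1228] 0.0281 sidefit [0.5657 0.1254] 338
   side 135 topz 0.1675 enc [0.5635 0.1255] 0.0271 sidefit [0.5643 0.1274] 218
amber seed [0.538 0.243 0.165]
   scene 162 topz 0.1673 enc [0.5454 0.252 ] 0.0296 sidefit [0.5454 0.2529] 328
   side 120 topz 0.1672 enc [0.5406 0.2536] 0.0283 sidefit [0.5441 0.2548] 201
green seed [ 0.565 -0.165  0.126]
   scene 190 topz 0.1244 enc [ 0.5791 -0.1556] 0.0277 sidefit [ 0.5758 -0.1549] 332
   side 183 topz 0.1249 enc [ 0.5732 -0.1535] 0.0271 sidefit [ 0.5751 -0.1529] 253
lid scene 2538 z 0.0929 c [0.5432 0.1962] size [0.2405 0.2248] ang 83.64
lid side 1852 z 0.0928 c [0.5379 0.1972] size [0.2472 0.2232] ang 83.54
shelf scene 2442 z 0.0497 c [ 0.5778 -0.1854] size [0.2993 0.1176] ang 89.9
shelf side 2501 z 0.05 c [ 0.5717 -0.1848] size [0.3028 0.1132] ang 89.97
brass side 77 [0.426 0.19  0.071] [0.483 0.322 0.099] [0.4362811  0.20459485 0.0916637 ]
brass scene 74 [0.349 0.189 0.079] [0.465 0.275 0.099] [0.4430246  0.20647977 0.09354537]
[ 0.8514524  -0.27668626 -0.57328517]
```

Measurements agree with the given sizes:

| Item | Position (m) | Check |
|---|---|---|
| White canister | (.565, .126) | top z .167 |
| Amber canister | (.545, .254) | top z .167 |
| Green canister | (.575, -.154) | top z .125 |
| Shelf middle line | x = .575 | yaw 0 |
| Box | yaw -6.4° | lid z .093 |
| Handle | (.438, .208) | matches the brass pixels |

I'll pick up the amber canister first, closing the fingers along world x.

>>> drive_tool(
  claw=[85,85,85,85,85,85,85,85],
  slide=[
    [0.674,-0.776,0],
    [0.674,-0.776,0],
    [0.674,-0.776,0],
    [0.674,-0.776,0],
    [0.674,-0.776,0],
    [0.674,-0.776,0],
    [0.674,-0.776,0],
    [0.674,-0.776,0],
  ],
  yaw=[-0.4,-0.4,-0.4,-0.4,-0.4,-0.4,-0.4,-0.4],
  newtons=30,
)

```text
time: 0.77
tool_pos: [0.427, 0.3887, 0.4043]
tcp_rot: [-1.924, -2.483, 0.001]
wrist_force: [0.1, 1.0, -0.2]
width: 0.997
grip_force: 0.0
```

>>> drive_tool(
  claw=[85,85,85,85,85,85,85,85],
  slide=[
    [0.236,-0.272,0],
    [0.236,-0.272,0],
    [0.236,-0.272,0],
    [0.236,-0.272,0],
    [0.236,-0.272,0],
    [0.236,-0.272,0],
    [0.236,-0.272,0],
    [0.236,-0.272,0],
  ],
  yaw=[-0.081,-0.081,-0.081,-0.081,-0.081,-0.081,-0.081,-0.081],
)

```text
time: 1.43
tool_pos: [0.5436, 0.2553, 0.4042]
tcp_rot: [-2.216, -2.225, 0.001]
wrist_force: [0.1, 0.2, 0.4]
width: 0.998
grip_force: 0.0
```

>>> drive_tool(
  claw=[85,85,85,85,85,85,85,85],
  slide=[
    [0.002,-0.003,-0.07],
    [0.002,-0.003,-0.13],
    [0.002,-0.003,-0.17],
    [0.002,-0.003,-0.2],
    [0.002,-0.003,-0.225],
    [0.002,-0.003,-0.238],
    [0.002,-0.003,-0.238],
    [0.002,-0.003,-0.238],
  ],
  yaw=[0,0,0,0,0,0,0,0],
)

```text
time: 2.1
tool_pos: [0.5451, 0.2538, 0.2861]
tcp_rot: [2.216, 2.226, 0.001]
wrist_force: [-0.2, 0.0, 0.1]
width: 0.997
grip_force: 0.0
```

>>> drive_tool(
  claw=[75,66,58,52,46,42,42,42],
  slide=[
    [0,0,0],
    [0,0,0],
    [0,0,0],
    [0,0,0],
    [0,0,0],
    [0,0,0],
    [0,0,0],
    [0,0,0],
  ],
  yaw=[0,0,0,0,0,0,0,0],
  newtons=30,
)

```text
time: 2.77
tool_pos: [0.5456, 0.2531, 0.2865]
tcp_rot: [2.217, 2.225, 0.002]
wrist_force: [-0.9, -0.6, 4.4]
width: 0.576
grip_force: 32.1
```

>>> drive_tool(
  claw=[42,42,42,42,42,42,42,42],
  slide=[
    [0,0,0.01],
    [0,0,0.04],
    [0,0,0.09],
    [0,0,0.14],
    [0,0,0.19],
    [0,0,0.225],
    [0,0,0.238],
    [0,0,0.238],
  ],
  yaw=[0,0,0,0,0,0,0,0],
)

```text
time: 3.43
tool_pos: [0.5457, 0.2532, 0.4063]
tcp_rot: [2.217, 2.225, 0.004]
wrist_force: [0.2, 0.8, -2.2]
width: 0.575
grip_force: 31.8
```

>>> drive_tool(
  claw=[42,42,42,42,42,42,42,42],
  slide=[
    [0.002,-0.02,0],
    [0.006,-0.06,0],
    [0.01,-0.12,0],
    [0.015,-0.19,0],
    [0.02,-0.26,0],
    [0.025,-0.33,0],
    [0.03,-0.4,0],
    [0.035,-0.47,0],
  ],
  yaw=[0,0,0,0,0,0,0,0],
)

```text
time: 4.1
tool_pos: [0.5616, 0.0158, 0.4017]
tcp_rot: [-2.215, -2.223, 0.006]
wrist_force: [0.4, -0.4, -2.3]
width: 0.573
grip_force: 31.8
```

>>> drive_tool(
  claw=[42,42,42,42,42,42,42,42],
  slide=[
    [0.004,-0.07,0],
    [0.008,-0.14,0],
    [0.012,-0.21,0],
    [0.016,-0.28,0],
    [0.02,-0.35,0],
    [0.022,-0.41,0],
    [0.023,-0.46,0],
    [0.023,-0.48,0],
  ],
  yaw=[0,0,0,0,0,0,0,0],
)

```text
time: 4.77
tool_pos: [0.5729, -0.2256, 0.4015]
tcp_rot: [-2.218, -2.22, 0.005]
wrist_force: [0.4, -0.6, -3.2]
width: 0.58
grip_force: 31.7
```

>>> drive_tool(
  claw=[42,42,42,42,42,42,42,42],
  slide=[
    [0.004,0.005,-0.03],
    [0.004,0.005,-0.09],
    [0.004,0.005,-0.15],
    [0.004,0.005,-0.21],
    [0.004,0.005,-0.26],
    [0.004,0.005,-0.29],
    [0.004,0.005,-0.3],
    [0.004,0.005,-0.3],
  ],
  yaw=[0,0,0,0,0,0,0,0],
)

```text
time: 5.43
tool_pos: [0.5745, -0.2186, 0.251]
tcp_rot: [-2.213, -2.221, 0.004]
wrist_force: [-0.1, 0.9, -1.2]
width: 0.576
grip_force: 31.7
```

>>> drive_tool(
  claw=[42,42,42,42,42,42,42,42],
  slide=[
    [0.001,-0.006,-0.003],
    [0.001,-0.006,-0.006],
    [0.001,-0.006,-0.008],
    [0.001,-0.006,-0.01],
    [0.001,-0.006,-0.012],
    [0.001,-0.006,-0.013],
    [0.001,-0.006,-0.013],
    [0.001,-0.006,-0.013],
  ],
  yaw=[0,0,0,0,0,0,0,0],
)

```text
time: 6.1
tool_pos: [0.5768, -0.2224, 0.2483]
tcp_rot: [2.217, 2.225, 0.0]
wrist_force: [0.7, -0.2, -1.6]
width: 0.576
grip_force: 31.7
```

>>> drive_tool(
  claw=[42,42,42,42,42],
  slide=[
    [0,0,-0.002],
    [0,0,-0.004],
    [0,0,-0.005],
    [0,0,-0.005],
    [0,0,-0.005],
  ],
  yaw=[0,0,0,0,0],
)

```text
time: 6.52
tool_pos: [0.5768, -0.2224, 0.2455]
tcp_rot: [-2.217, -2.225, 0.0]
wrist_force: [0.3, -0.2, -3.0]
width: 0.578
grip_force: 31.7
```

>>> drive_tool(
  claw=[42,42,42,42,42],
  slide=[
    [0,0,-0.002],
    [0,0,-0.004],
    [0,0,-0.004],
    [0,0,-0.004],
    [0,0,-0.004],
  ],
  yaw=[0,0,0,0,0],
)

```text
time: 6.93
tool_pos: [0.5769, -0.2225, 0.2443]
tcp_rot: [2.217, 2.225, 0.0]
wrist_force: [-1.5, -0.3, 4.4]
width: 0.58
grip_force: 32.0
```

The force flipped to +4.4 N, so the canister is touching the shelf. I'll release it and lift.

>>> drive_tool(
  claw=[54,60,70,80,85,85,85,85],
  slide=[
    [0,0,0],
    [0,0,0],
    [0,0,0],
    [0,0,0],
    [0,0,0],
    [0,0,0],
    [0,0,0],
    [0,0,0],
  ],
  yaw=[0,0,0,0,0,0,0,0],
)

```text
time: 7.6
tool_pos: [0.5768, -0.2224, 0.2436]
tcp_rot: [-2.217, -2.225, 0.0]
wrist_force: [-0.3, -0.2, 0.3]
width: 0.991
grip_force: 0.0
```

>>> drive_tool(
  claw=[85,85,85,85,85,85,85,85],
  slide=[
    [0,0,0.03],
    [0,0,0.08],
    [0,0,0.14],
    [0,0,0.2],
    [0,0,0.26],
    [0,0,0.3],
    [0,0,0.32],
    [0,0,0.32],
  ],
  yaw=[0,0,0,0,0,0,0,0],
)

```text
time: 8.27
tool_pos: [0.5776, -0.2227, 0.4072]
tcp_rot: [2.214, 2.221, 0.003]
wrist_force: [0.7, -0.4, -0.1]
width: 0.996
grip_force: 0.0
```

>>> drive_tool(
  claw=[85,85,85,85,85,85,85,85],
  slide=[
    [-0.004,0.05,0],
    [-0.008,0.13,0],
    [-0.01,0.21,0],
    [-0.013,0.29,0],
    [-0.015,0.37,0],
    [-0.018,0.45,0],
    [-0.02,0.53,0],
    [-0.022,0.6,0],
  ],
  yaw=[0,0,0,0,0,0,0,0],
)

```text
time: 8.93
tool_pos: [0.5646, 0.0798, 0.4011]
tcp_rot: [-2.215, -2.224, 0.004]
wrist_force: [1.1, -0.2, -0.4]
width: 0.996
grip_force: 0.0
```

>>> drive_tool(
  claw=[85,85,85,85,85,85,85,85],
  slide=[
    [-0.003,0.05,0],
    [-0.003,0.08,0],
    [-0.003,0.098,0],
    [-0.003,0.098,0],
    [-0.003,0.098,0],
    [-0.003,0.098,0],
    [-0.003,0.098,-0.04],
    [-0.003,0.098,-0.08],
  ],
  yaw=[0,0,0,0,0,0,0,0],
)

```text
time: 9.6
tool_pos: [0.5652, 0.1253, 0.365]
tcp_rot: [2.218, 2.221, 0.005]
wrist_force: [0.4, -0.9, -0.3]
width: 0.992
grip_force: 0.0
```

```bash
python3 - <<'E'
from h import *
import pickle
cs={"side":bot.read_camera("side"),"scene":bot.read_camera("scene")}
pickle.dump(cs,open("c1.pkl","wb"))
print(bot.read_state()["tool_pos"].round(4))
for n,c in cs.items():
    w=cloud(c).reshape(-1,3)
    for k,s in {"amber":(.575,-.222),"green":(.575,-.154)}.items():
        t=w[(np.hypot(*(w[:,:2]-s).T)<.033)&(abs(w[:,2]-.125)<.006)]
        r=cv2.minEnclosingCircle(t[:,:2].astype(np.float32)); print(n,k,np.median(t[:,2]).round(4),np.round(r[0],4),round(r[1],4))
E
```

```text
[0.5629 0.1249 0.3598]
side amber 0.1248 [ 0.575  -0.2223] 0.0259
side green 0.1248 [ 0.5736 -0.1547] 0.0274
scene amber 0.1243 [ 0.5791 -0.2224] 0.0272
scene green 0.1244 [ 0.5772 -0.1557] 0.0274
```

Amber stands at about (.577, -.222), 68 mm from green. Next is the white canister.

>>> drive_tool(
  claw=[85,85,85,85,85,85,85,85],
  slide=[
    [0.003,0.002,-0.04],
    [0.003,0.002,-0.08],
    [0.003,0.002,-0.11],
    [0.003,0.002,-0.13],
    [0.003,0.002,-0.145],
    [0.003,0.002,-0.148],
    [0.003,0.002,-0.148],
    [0.003,0.002,-0.148],
  ],
  yaw=[0,0,0,0,0,0,0,0],
)

```text
time: 10.37
tool_pos: [0.5663, 0.1275, 0.2908]
tcp_rot: [2.217, 2.224, 0.002]
wrist_force: [0.5, -1.1, 0.4]
width: 0.996
grip_force: 0.0
```

>>> drive_tool(
  claw=[75,66,58,52,46,42,42,42],
  slide=[
    [0,0,0],
    [0,0,0],
    [0,0,0],
    [0,0,0],
    [0,0,0],
    [0,0,0],
    [0,0,0],
    [0,0,0],
  ],
  yaw=[0,0,0,0,0,0,0,0],
  newtons=30,
)

```text
time: 11.03
tool_pos: [0.5659, 0.1277, 0.2902]
tcp_rot: [2.217, 2.225, 0.001]
wrist_force: [-0.9, -0.2, 4.6]
width: 0.581
grip_force: 30.9
```

>>> drive_tool(
  claw=[42,42,42,42,42,42,42,42],
  slide=[
    [0,0,0.01],
    [0,0,0.04],
    [0,0,0.09],
    [0,0,0.14],
    [0,0,0.18],
    [0,0,0.2],
    [0,0,0.21],
    [0,0,0.21],
  ],
  yaw=[0,0,0,0,0,0,0,0],
)

```text
time: 11.7
tool_pos: [0.5659, 0.1276, 0.3953]
tcp_rot: [2.217, 2.225, 0.002]
wrist_force: [0.4, 0.3, -2.5]
width: 0.58
grip_force: 31.5
```

>>> drive_tool(
  claw=[42,42,42,42,42,42,42,42],
  slide=[
    [0.002,-0.02,0],
    [0.004,-0.07,0],
    [0.008,-0.14,0],
    [0.01,-0.21,0],
    [0.013,-0.28,0],
    [0.015,-0.35,0],
    [0.017,-0.4,0],
    [0.018,-0.427,0],
  ],
  yaw=[0,0,0,0,0,0,0,0],
)

```text
time: 12.37
tool_pos: [0.5739, -0.0894, 0.3923]
tcp_rot: [-2.219, -2.221, 0.005]
wrist_force: [0.3, 0.7, -1.4]
width: 0.577
grip_force: 31.5
```

>>> drive_tool(
  claw=[42,42,42],
  slide=[
    [0,0,0],
    [0,0,0],
    [0,0,0],
  ],
  yaw=[0,0,0],
)

```text
time: 12.62
tool_pos: [0.5745, -0.0853, 0.3936]
tcp_rot: [-2.216, -2.224, 0.001]
wrist_force: [-0.5, 0.8, -1.3]
width: 0.58
grip_force: 31.5
```

Position is good. I'll descend .14 m towards z .2535.

>>> drive_tool(
  claw=[42,42,42,42,42,42,42,42],
  slide=[
    [0,0,-0.03],
    [0,0,-0.09],
    [0,0,-0.15],
    [0,0,-0.2],
    [0,0,-0.245],
    [0,0,-0.27],
    [0,0,-0.28],
    [0,0,-0.28],
  ],
  yaw=[0,0,0,0,0,0,0,0],
)

```text
time: 13.28
tool_pos: [0.5744, -0.0849, 0.2534]
tcp_rot: [-2.214, -2.225, 0.002]
wrist_force: [-0.4, 0.3, -1.5]
width: 0.576
grip_force: 31.6
```

>>> drive_tool(
  claw=[42,42,42,42],
  slide=[
    [0,0,-0.002],
    [0,0,-0.004],
    [0,0,-0.005],
    [0,0,-0.005],
  ],
  yaw=[0,0,0,0],
)

```text
time: 13.62
tool_pos: [0.5754, -0.0861, 0.2535]
tcp_rot: [2.216, 2.224, 0.002]
wrist_force: [-0.1, 0.0, -2.0]
width: 0.58
grip_force: 31.6
```

>>> drive_tool(
  claw=[42,42,42,42,42],
  slide=[
    [0,0,-0.002],
    [0,0,-0.005],
    [0,0,-0.008],
    [0,0,-0.008],
    [0,0,-0.008],
  ],
  yaw=[0,0,0,0,0],
)

```text
time: 14.03
tool_pos: [0.5746, -0.086, 0.2479]
tcp_rot: [-2.217, -2.225, 0.001]
wrist_force: [1.0, 0.1, -1.6]
width: 0.579
grip_force: 31.6
```

>>> drive_tool(
  claw=[42,42,42,42,42],
  slide=[
    [0,0,-0.001],
    [0,0,-0.002],
    [0,0,-0.002],
    [0,0,-0.002],
    [0,0,-0.002],
  ],
  yaw=[0,0,0,0,0],
)

```text
time: 14.45
tool_pos: [0.5748, -0.0859, 0.2476]
tcp_rot: [2.217, 2.225, -0.0]
wrist_force: [-1.2, -0.5, 3.0]
width: 0.576
grip_force: 31.8
```

The canister is touching the shelf. I'll release it and lift.

>>> drive_tool(
  claw=[54,60,70,80,85,85,85,85],
  slide=[
    [0,0,0],
    [0,0,0],
    [0,0,0],
    [0,0,0],
    [0,0,0],
    [0,0,0],
    [0,0,0],
    [0,0,0],
  ],
  yaw=[0,0,0,0,0,0,0,0],
)

```text
time: 15.12
tool_pos: [0.5748, -0.0859, 0.2472]
tcp_rot: [2.217, 2.225, 0.0]
wrist_force: [-0.1, 0.4, 0.4]
width: 1.0
grip_force: 0.0
```

>>> drive_tool(
  claw=[85,85,85,85,85,85,85,85],
  slide=[
    [0,0,0.03],
    [0,0,0.08],
    [0,0,0.14],
    [0,0,0.2],
    [0,0,0.26],
    [0,0,0.3],
    [0,0,0.3],
    [0,0,0.3],
  ],
  yaw=[0,0,0,0,0,0,0,0],
)

```text
time: 15.78
tool_pos: [0.5753, -0.086, 0.3991]
tcp_rot: [2.215, 2.223, 0.003]
wrist_force: [0.5, -0.3, 0.0]
width: 0.994
grip_force: 0.0
```

```bash
python3 - <<'E'
from h import *
import pickle
cs={"side":bot.read_camera("side"),"scene":bot.read_camera("scene")}
pickle.dump(cs,open("c2.pkl","wb"))
print(bot.read_state()["tool_pos"].round(4))
save("after",cs["scene"]["color"])
for n,c in cs.items():
    w=cloud(c); col=c["color"].astype(int)
    f=w.reshape(-1,3)
    for k,s in {"white":(.575,-.086),"amber":(.575,-.222),"green":(.575,-.154)}.items():
        t=f[(np.hypot(*(f[:,:2]-s).T)<.033)&(abs(f[:,2]-.125)<.006)]
        if len(t)<9: print(n,k,len(t)); continue
        r=cv2.minEnclosingCircle(t[:,:2].astype(np.float32)); print(n,k,np.median(t[:,2]).round(4),np.round(r[0],4),round(r[1],4))
    # lid, without handle
    d=np.array([np.cos(np.radians(-6.4)),np.sin(np.radians(-6.4))]); e=np.array([-d[1],d[0]])
    rel=f[:,:2]-[.5628,.1942]; a,b=rel@d,rel@e
    m=(abs(f[:,2]-.093)<.004)&(a>-.08)&(a<.12)&(abs(b)<.15)
    print(n,"lid far/left/right",np.percentile(a[m],99.5).round(4),np.percentile(b[m],[.5,99.5]).round(4),cv2.minAreaRect(f[m][:,:2].astype(np.float32)))
    m=(f[:,2]>.078)&(f[:,2]<.105)&(a<-.1)&(a>-.16)&(abs(b)<.04)
    print(n,"bar n",m.sum(),"a",np.percentile(a[m],[2,50,98]).round(4),"b",np.percentile(b[m],[2,98]).round(4),"z",np.percentile(f[m][:,2],98).round(4))
E
```

```text
[ 0.5743 -0.0858  0.3958]
side white 0.1248 [ 0.5715 -0.0863] 0.0283
side amber 0.1246 [ 0.5739 -0.2222] 0.0265
side green 0.1251 [ 0.5737 -0.1544] 0.0263
side lid far/left/right 0.0845 [-0.1211  0.1199] ((0.5658993721008301, 0.19385844469070435), (0.24638022482395172, 0.16599790751934052), 83.67028045654297)
side bar n 80 a [-0.137  -0.1263 -0.1012] b [-0.0184  0.0175] z 0.0971
scene white 0.1245 [ 0.5767 -0.0872] 0.028
scene amber 0.1242 [ 0.5774 -0.2228] 0.0275
scene green 0.1245 [ 0.5785 -0.1561] 0.0278
scene lid far/left/right 0.0913 [-0.1194  0.118 ] ((0.5699825286865234, 0.1929629147052765), (0.24080133438110352, 0.174605593085289), 83.0868148803711)
scene bar n 77 a [-0.1307 -0.1219 -0.1041] b [-0.0177  0.0163] z 0.0985
```

View pics/after.png

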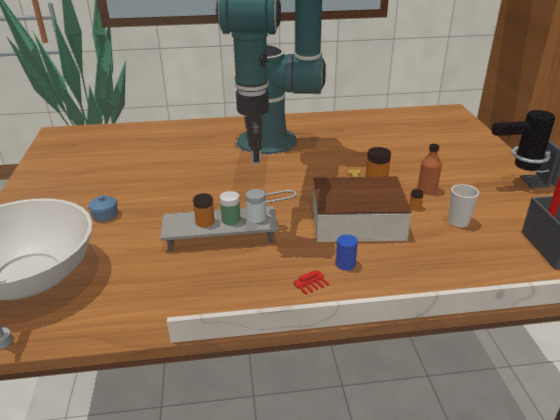

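The scene view shows the row amber (204,210), green (230,208) and white (257,206), evenly spaced with the lid closed. The handle is free at (355,174). I'll move above it and turn to the hinge direction, and measure the big amber canister nearby.

>>> drive_tool(
  claw=[62,62,62,62,62,62,62,62],
  slide=[
    [-0.03,0.07,0],
    [-0.065,0.14,0],
    [-0.1,0.22,0],
    [-0.13,0.29,0],
    [-0.17,0.36,0],
    [-0.2,0.43,0],
    [-0.24,0.51,0],
    [-0.27,0.58,0],
  ],
  yaw=[0.465,0.465,0.465,0.465,0.465,0.465,0.465,0.465],
)

```text
time: 16.55
tool_pos: [0.4378, 0.2051, 0.3949]
tcp_rot: [-0.87, -3.016, 0.004]
wrist_force: [0.8, 0.7, -1.3]
width: 0.727
grip_force: 0.0
```

>>> drive_tool(
  claw=[62,62,62,62,62,62,62,62],
  slide=[
    [0,0.008,0],
    [0,0.008,0],
    [0,0.008,0],
    [0,0.008,0],
    [0,0.008,0],
    [0,0.008,0],
    [0,0.008,0],
    [0,0.008,0],
  ],
  yaw=[0.146,0.146,0.146,0.146,0.146,0.146,0.146,0.146],
)

```text
time: 17.22
tool_pos: [0.4397, 0.2079, 0.3964]
tcp_rot: [-0.173, -3.136, 0.001]
wrist_force: [0.1, -0.2, 0.3]
width: 0.728
grip_force: 0.0
```

```bash
python3 - <<'E'
from h import *
import pickle
s=bot.read_state(); y=Rotation.from_rotvec(s["tcp_rot"]).as_matrix()[:,1]
print(s["tool_pos"].round(4),np.degrees(np.arctan2(y[1],y[0])))
c=pickle.load(open("c0.pkl","rb"))["side"]; f=cloud(c)[180:222,158:192].reshape(-1,3); f=f[f[:,2]>.03]
t=f[f[:,2]>f[:,2].max()-.006]; print(f[:,2].max(),cv2.minEnclosingCircle(t[:,:2].astype(np.float32)))
w=bot.read_camera("wrist"); save("wrist",w["color"])
p=cloud(w).reshape(-1,3); d=np.array([np.cos(np.radians(-6.4)),np.sin(np.radians(-6.4))]); e=np.array([-d[1],d[0]])
rel=p[:,:2]-[.5628,.1942]; a,b=rel@d,rel@e
m=(p[:,2]>.078)&(p[:,2]<.105)&(a<-.11)&(a>-.16)&(abs(b)<.04)
print(m.sum(), np.percentile(a[m],[2,50,98]).round(4),np.percentile(b[m],[2,98]).round(4) if m.sum() else 0, np.percentile(p[m][:,2],95))
E
```

```text
[0.4397 0.2079 0.3964] 83.67451381037492
0.11127877666148256 ((0.3468022346496582, 0.3063502311706543), 0.03687606006860733)
863 [-0.136  -0.1284 -0.1111] [-0.0162  0.0172] 0.09559733591696386
```

View pics/wrist.png

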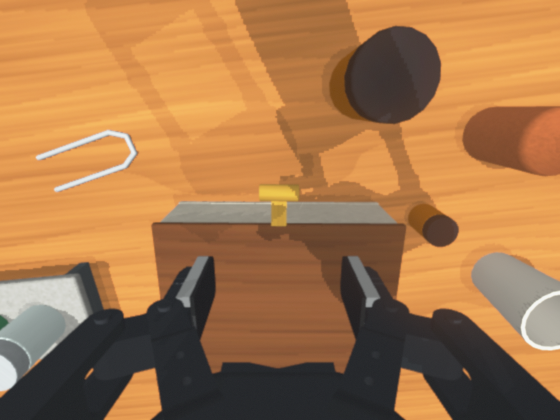

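The wrist view shows the brass handle at (279,193), midway between the fingers. The big amber canister at (393,75) is clear of them. I'll descend onto the handle.

>>> drive_tool(
  claw=[62,62,62,62,62,62,62,62],
  slide=[
    [-0.004,0.001,-0.06],
    [-0.004,0.001,-0.12],
    [-0.004,0.001,-0.18],
    [-0.004,0.001,-0.23],
    [-0.004,0.001,-0.27],
    [-0.004,0.001,-0.3],
    [-0.004,0.001,-0.307],
    [-0.004,0.001,-0.307],
  ],
  yaw=[0,0,0,0,0,0,0,0],
)

```text
time: 17.93
tool_pos: [0.4372, 0.2082, 0.2424]
tcp_rot: [-0.172, -3.134, 0.002]
wrist_force: [-1.4, -1.1, 0.7]
width: 0.724
grip_force: 0.0
```

>>> drive_tool(
  claw=[56,50,44,40,36,32,28,28],
  slide=[
    [0,0,0],
    [0,0,0],
    [0,0,0],
    [0,0,0],
    [0,0,0],
    [0,0,0],
    [0,0,0],
    [0,0,0],
  ],
  yaw=[0,0,0,0,0,0,0,0],
  newtons=40,
)

```text
time: 18.6
tool_pos: [0.4382, 0.2087, 0.2443]
tcp_rot: [0.17, 3.136, 0.001]
wrist_force: [1.3, -0.1, 2.0]
width: 0.412
grip_force: 40.4
```

The opening is 35 mm at 40 N, so the bar is held. I'll raise it along the arc, 0 to 20° first.

>>> drive_tool(
  claw=[28,28,28,28,28,28,28,28],
  slide=[
    [0.001,0,0.018],
    [0.002,0,0.037],
    [0.005,-0.001,0.056],
    [0.008,-0.001,0.075],
    [0.012,-0.001,0.093],
    [0.017,-0.002,0.111],
    [0.022,-0.003,0.129],
    [0.028,-0.003,0.147],
  ],
  yaw=[0,0,0,0,0,0,0,0],
)

```text
time: 19.27
tool_pos: [0.452, 0.2071, 0.3179]
tcp_rot: [0.171, 3.137, 0.001]
wrist_force: [5.6, 1.6, -5.6]
width: 0.414
grip_force: 40.4
```

>>> drive_tool(
  claw=[28,28,28,28,28,28,28,28],
  slide=[
    [0.007,-0.001,0.017],
    [0.015,-0.002,0.034],
    [0.024,-0.003,0.051],
    [0.033,-0.004,0.067],
    [0.043,-0.005,0.083],
    [0.053,-0.006,0.099],
    [0.065,-0.007,0.114],
    [0.077,-0.009,0.128],
  ],
  yaw=[0,0,0,0,0,0,0,0],
)

```text
time: 19.93
tool_pos: [0.4903, 0.2027, 0.3817]
tcp_rot: [-0.17, -3.135, -0.0]
wrist_force: [-0.1, 5.2, -3.6]
width: 0.412
grip_force: 40.7
```

>>> drive_tool(
  claw=[28,28,28,28,28,28,28,28],
  slide=[
    [0.013,-0.001,0.014],
    [0.026,-0.003,0.027],
    [0.039,-0.004,0.04],
    [0.054,-0.006,0.052],
    [0.054,-0.006,0.052],
    [0.054,-0.006,0.052],
    [0.054,-0.006,0.052],
    [0.054,-0.006,0.052],
  ],
  yaw=[0,0,0,0,0,0,0,0],
)

```text
time: 20.6
tool_pos: [0.5169, 0.1996, 0.4071]
tcp_rot: [-0.17, -3.136, -0.0]
wrist_force: [-3.8, 4.2, 0.3]
width: 0.417
grip_force: 41.2
```

```bash
python3 - <<'E'
from h import *
s=bot.read_state(); print(s["tool_pos"].round(4),s["width"],s["grip_force"],s["wrist_force"])
print("angle",np.degrees(np.arcsin((s["tool_pos"][2]-.2443+.004)/.21504))-1.07)
d=np.array([np.cos(np.radians(-6.4)),np.sin(np.radians(-6.4))]); e=np.array([-d[1],d[0]])
c=bot.read_camera("side"); save("end",c["color"])
for n,c in (("side",c),("scene",bot.read_camera("scene"))):
    f=cloud(c).reshape(-1,3)
    a=(f[:,:2]-[.652,.184])@d; b=(f[:,:2]-[.652,.184])@e
    m=(abs(b)>.06)&(abs(b)<.11)&(a<-.02)&(a>-.14)&(f[:,2]>.105)&(f[:,2]<.25)
    print(n,m.sum(),"lid slope",np.degrees(np.arctan(-np.polyfit(a[m],f[m][:,2],1)[0])) if m.sum()>20 else None)
    for k,q in {"white":(.575,-.086),"amber":(.575,-.222),"green":(.575,-.154)}.items():
        t=f[(np.hypot(*(f[:,:2]-q).T)<.033)&(abs(f[:,2]-.125)<.006)]
        print(k,np.round(cv2.minEnclosingCircle(t[:,:2].astype(np.float32))[0],4))
E
```

```text
[0.5169 0.1996 0.4071] 0.4171292365811074 41.2311190366745 [-3.83936312  4.1910628   0.26034462]
angle 49.791670794689445
side 139 lid slope 47.31391660113089
white [ 0.5725 -0.0857]
amber [ 0.5752 -0.2224]
green [ 0.5755 -0.1551]
scene 2180 lid slope 48.65525330497513
white [ 0.5783 -0.0874]
amber [ 0.5803 -0.2247]
green [ 0.5791 -0.1548]
```

View pics/end.png

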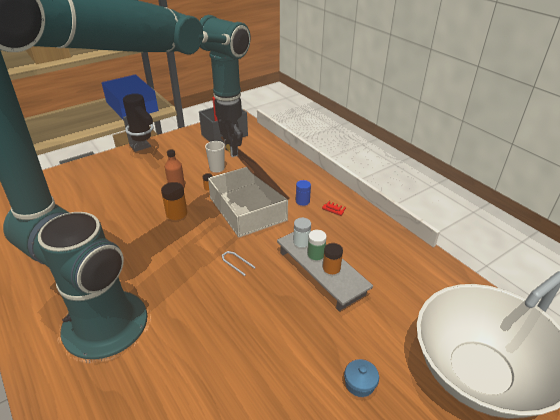

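The side view shows the box open at (248,200), with the lid edge-on to that camera, and the row white (302,233), green (317,245), amber (333,259) undisturbed. The scene cloud gives a lid slope of 48.7° and the arc gives 49.8°. I'll settle for a moment, then hand in.

>>> drive_tool(
  claw=[28,28,28,28,28,28],
  slide=[
    [0,0,0],
    [0,0,0],
    [0,0,0],
    [0,0,0],
    [0,0,0],
    [0,0,0],
  ],
  yaw=[0,0,0,0,0,0],
)

```text
time: 21.2
tool_pos: [0.5171, 0.1996, 0.4072]
tcp_rot: [-0.17, -3.137, 0.0]
wrist_force: [-3.7, 5.6, 1.1]
width: 0.414
grip_force: 41.3
```

```bash
python3 -c "
from workcell import bot
s=bot.read_state();print(s['tool_pos'],s['joint_vel'].round(3),s['grip_force']);print(bot.finish_job())"
```

```text
[0.51705759 0.19962865 0.40720755] [-0.002  0.    -0.001 -0.001  0.     0.   ] 41.25622808933258
the job is handed in; nothing more can be done
None
```

I handed the job in with the white, green and amber canisters in one row along the shelf's middle line (gaps of about 18 mm) and the gripper still holding the lid at about 50° (49–50° measured); the verdict was not shown.

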